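Lock the dust dome onto the movement holder

ROBOT

A 7-joint arm with a two-finger parallel gripper is mounted at the origin on the work surface. World frame = base frame: x ahead of the robot, y to its left, z up, the work surface at z = 0. Lengths are in m, angles in rad, forces in N, time in s.
With the tool pointing down it reaches from about 0.425 to 1.025 m from the base axis. Payload 9.4 kg.
Tool frame: the origin (TCP) lies between the finger pads, 19 mm behind the fingertips; this is the grasp point; z points along the fingers, y is the line along which they close (so a half turn about z gives the same grasp; the last joint's range is limited). The gripper opens to 85 mm and grips with 20 to 120 N. Pads are 22 mm wide; open, the fingers measure 114 mm over their backs; the gripper's body (76 mm by 85 mm) begins 54 mm behind the grasp point. The pads swing forward as they close: fully open they stand 13 mm farther back than shut.
Start: joints at [1.217, 0.599, -0.003, 1.599, 0.002, 0.943, -0.08], TCP at [0.198, -0.697, 0.25] pointing down, gripper open.
Joint ranges: [-2.57, 2.57], [-0.35, 1.97], [-1.29, 1.29], [0.11, 2.56], [-1.05, 4.19], [0.11, 1.86], [-2.63, 2.63]. Speed limits (rad/s): [2.22, 2.22, 3.01, 3.01, 3.14, 3.14, 3.14].

INTERFACE

Orientations are given as a unit quaternion [x, y, z, w].
In Python, from cell import bot, eyes, order gives the robot as it stands.
- The arm moves only by the shell command python3 -m pendant [OPENING], which reads ROWS from standard input. ROWS is 1 to 8 rows, parted by a bar, with the numbers parted by spaces; each row has 4 numbers: dx, dy, dz in m, then a turn about the tool's z in rad; each row is the pose to reach, as a shift and turn from the pose commanded when the command began, along the tool's axes at that moment; what a row does not reach only later rows make up. A row lasts 1/8 s, in which the tool goes at most 0.0625 m and 0.188 rad, less where a joint would pass 70% of its speed; a pose out of reach is approached as far as the arm can. OPENING is the opening from 0.0 (shut) to 1.0 (fully open), set as the command begins (- or left out keeps the last). The fingers move at their own pace and stop on an object; the grip force is fixed at half the most. Time passes only in rows, so rows that do not move let the fingers close. It prints the time, the measured TCP pose, the force, the opening and the grip force at its end. Input that does not fit is refused with a message, and nothing moves.
- bot.get_state(): the state, without advancing time (a new reading comes with each control period).
- eyes.get_image(name): name is "scene" or "top" or "wrist"; returns (picture, depth): 480x640x3 uint8, red, green, blue; 480x640 float32, m along the optical axis (not along the pixel's ray), 0 where there is no reading.
- eyes.camera_info(name): a dict with "camera_matrix" (3x3 intrinsics, pixels), "R" (3x3) and "t" (3): a world point X has camera coordinates R X + t. Camera axes: x right, y down, z forward; pixel columns grow to the right and rows downward; lengths in m; the calibration is good to about 2 mm. A picture is of the moment at which its call begins: read the wrist's pose just before it. camera_info takes no time and is no camera call; for the wrist camera it gives the pose at the moment of the call.
- order.close_job(): hands the job in; it is judged then, once.
The state is a dict: "time": time; "qpos": joint angles; "joint_vel": joint speeds; "joint_efforts": joint torques, N m; "eef_pos": TCP position; "tool_rot": TCP orientation; "contact_force": force on the tool from outside, world axes, zero at the start; "moment": the same for the moment, N m; "opening": opening from 0.0 (shut) to 1.0 (fully open); "gripper_force": force on a finger pad.
Only numpy, scipy, OpenCV 4.12 (cv2) and the standard library are available. Lean on these libraries where they do the work, as an engineer would, in place of code of your own. Each camera call takes 0.05 s, during which the arm holds its last target. There are 200 camera calls.

TASK

Cover the watch movement: pick the green glass dust dome out of the boxwood tray by its brass wing grip and set it upright into the round bayonet socket of the brass movement holder, feeling for the angle at which its two lugs drop into the two slots. Gently press it down against the spring, turn it a quarter turn clockwise (seen from above) while it is held down, and let go, so that it springs up into its locking pockets and stays locked. It is glass, so never force it or tip it over, and leave the case opener, the loupe and the lamp switch as they are.

Things in the scene. Friction and masses are not known exactly. Their poses are not given: they have to be found in the camera images.
- dome: Dust dome, 160 g, 69 mm tall, loose, standing upright in the tray. Origin: centre of its underside; z up. Brass collar 52 mm in diameter (z 0 to 18 mm, lower edge chamfered 3 mm), green glass cap 50 mm in diameter (z 18 to 40 mm), brass wing grip on top. The same after a half turn. The glass may take 40 N at most between dome and holder; pressing home needs about 11 N.
- wing (a point): Grasp point on the dome's axis, 61 mm above its underside, in the brass wing grip: an upright bar 34 mm long along the dome's x, 11 mm thick along its y, from 41 to 69 mm above the underside. Pinch it across its thickness, TCP here.
- lug (a point): Centre of one of the dome's two steel lugs, at its +x side; the other faces away at -x. Each is 6 mm wide (y), 6 mm tall (6 to 12 mm above the dome's underside) and reaches to 31 mm from the dome's axis.
- holder: Movement holder, fixed to the bench: dark steel foot 120 (x) x 84 (y) x 14 mm with a brass thumb nut at each x end; on it an upright round brass bayonet socket, 77 mm outside diameter, open at the top, the movement inside on a sprung plate. Origin: centre of the foot's underside, on the socket's axis; z up. The socket's height and angle on the foot differ every time and are not in this pose.
- mouth (a point): NOMINAL centre of the socket's mouth (top rim), 50 mm above the bench; the true rim is up to 5 mm higher or lower, unmeasured. Bore 55 mm for the 52 mm collar. With its lugs off the slots the dome rests with them on the flat rim, collar 6 mm in the bore. In the slots it drops 5 mm farther freely, then meets the sprung plate.
- slot (a point): NOMINAL place of one of the two slots through the rim (at holder +x and -x); the true slots are turned about the holder's axis by up to 0.55 rad either way, unmeasured, and stay put in use. Seen from above: gaps in the inner steel lip. Each 11 mm wide for the 6 mm lug: 0.06 rad of play either way. Walls stop anticlockwise turning there.
- pocket (a point): NOMINAL place of a pocket (one more across the bore), truly a quarter turn clockwise from the slots, 0.12 rad of play either way, wall beyond. To turn there the lugs must pass under a shoulder: dome pressed 13 to 17 mm below where it rested on the rim (17: hard bottom). Let go in the pockets it rises and is held 9.5 mm below that rest; let go elsewhere it is not locked.
- plate (a joint): How far the sprung plate in the socket is pressed down, m: 0 free (its top 11 mm below the mouth), 0.012 bottomed. It pushes up with about 4 N at 0, 7 N at 0.0045 (dome locked in the pockets), 9.6 N at 0.008 (lugs just clear the shoulder), 12.4 N at 0.012.
- tray: Boxwood parts tray, fixed, 120 x 120 mm, walls 16 mm high and 5 mm thick, floor 5 mm thick. Origin: centre of its underside. The dome stands on its floor.
- opener: Steel case opener, loose bystander: round head 44 mm in diameter and 12 mm high with three 8 mm pins upward, flat handle reaching 102 mm from the head's centre along -y. Origin: centre of the head's underside.
- loupe: Black eye loupe, loose bystander: cone 34 mm wide at the foot, 28 mm tall, standing. Origin: centre of its underside.
- switch (a joint): Small steel toggle switch on the black bakelite lamp base at the robot's left (about x 0.42, y 0.50; the lamp with its green shade is about 0.28 m tall), rad: 0 as found, 0.8 flicked over. To be left alone.
Mind the look-alikes: they are no part of the job. Leave any pink look-alike of the dome alone. Of the things shaped like the tray, the wooden one is meant.

How it is judged:
On the way, in this order (a step that is already met when the one before it is completed fails the run):
1. the dome is lifted clear of the tray (z of dome in the frame of tray above 0.03 m), for 0.1 s.
2. the dome is in the socket and pressed down so far that its lugs clear the shoulder (plate pressed more than 7.5 mm) (value of joint plate above 0.0075 m and horizontal distance between dome and holder below 0.006 m), for 0.1 s.
At the end, for the whole second after the job is handed in: The dome stands locked and at rest in the holder's socket: within 5 mm of its axis, upright within 0.06 rad, turned so that its x axis is within 0.75 rad of the holder's y axis (the slots' own offset included), and held down by the pockets so that the plate stays pressed 3.5 to 5.8 mm (value of joint plate between 0.0035 and 0.0058 m and horizontal distance between dome and holder below 0.005 m and angle between dome's own z axis and vertical below 0.06 rad and angle between the x axis of dome and the y axis of holder, either way round below 0.75 rad and linear speed of dome below 0.01 m/s and angular speed of dome below 0.1 rad/s); the robot touches nothing.
It fails at once if dome and holder pressed together with more than 40 N (contact force between dome and holder above 40 N).
It fails at once if the dome tipped by more than 0.5 rad (angle between dome's own z axis and vertical above 0.5 rad).
It fails at once if the case opener moved more than 15 mm (distance of opener from where it was at the start of the episode above 0.015 m).
It fails at once if the loupe moved more than 15 mm (distance of loupe from where it was at the start of the episode above 0.015 m).
It fails at once if the lamp switch flicked (value of joint switch above 0.2 rad).
It also fails if it takes over 72 s, if anything falls off the work surface, if the arm or the gripper's body presses on something with over 40 N, if the wrist force passes 120 N, or if a joint passes its speed limit or range.

## Working session

There is one attempt and no reset: what is moved stays moved. The work goes in short steps, Python scripts to look and compute and a shell command to move; the robot and the scene stay as the last step left them, time stands still between calls to the robot, and variables do not carry over. Pictures are saved under pics/ and viewed, at most 10 in all, crops included, and the job is handed in when it is done.

```bash
ls; mkdir -p pics; cat > h.py <<'E'
import numpy as np, cv2
from cell import bot, eyes, order
def snap(n,f):
    ci=eyes.camera_info(n); im,d=eyes.get_image(n)
    np.savez('pics/'+f+'.npz',im=im,d=d,K=ci["camera_matrix"],R=ci["R"],t=ci["t"])
    cv2.imwrite('pics/'+f+'.png',im[:,:,::-1]); return im,d
def load(f): return np.load('pics/'+f+'.npz')
def px(f,u,v,z=None):
    """world point of pixel: by depth, or on plane height z"""
    a=load(f); K,R,t=map(np.array,(a['K'],a['R'],a['t']))
    r=R.T@np.linalg.solve(K,[u,v,1.]); c=-R.T@t
    s=a['d'][int(round(v)),int(round(u))] if z is None else (z-c[2])/r[2]
    return c+s*r
def crop(f,u0,v0,u1,v1,k,o):
    cv2.imwrite('pics/'+o+'.png',cv2.resize(load(f)['im'][v0:v1,u0:u1,::-1],None,fx=k,fy=k,interpolation=cv2.INTER_CUBIC))
E
python3 - <<'E'
from h import *
np.set_printoptions(precision=4,suppress=True)
snap('top','top1'); snap('scene','sc1')
print(bot.get_state())
E
```

```text
pics
{'time': 0.1, 'qpos': array([ 1.2173,  0.6001, -0.0025,  1.6001,  0.0018,  0.9429, -0.0798]), 'joint_vel': array([-0.0006, -0.0029, -0.0001, -0.002 , -0.0012, -0.0002, -0.0015]), 'joint_efforts': array([  0.0051, -77.7993,   1.5698, -25.8627,   0.0126,   0.0054,
        -0.    ]), 'eef_pos': array([ 0.198 , -0.697 ,  0.2492]), 'tool_rot': array([ 0.9904,  0.138 , -0.0002, -0.0007]), 'contact_force': array([-0.8927,  0.5272, -0.3941]), 'moment': array([-0.0101, -0.0194,  0.0323]), 'gripper_force': 0.0, 'opening': 0.9984926398121636}
```

View pics/top1.png

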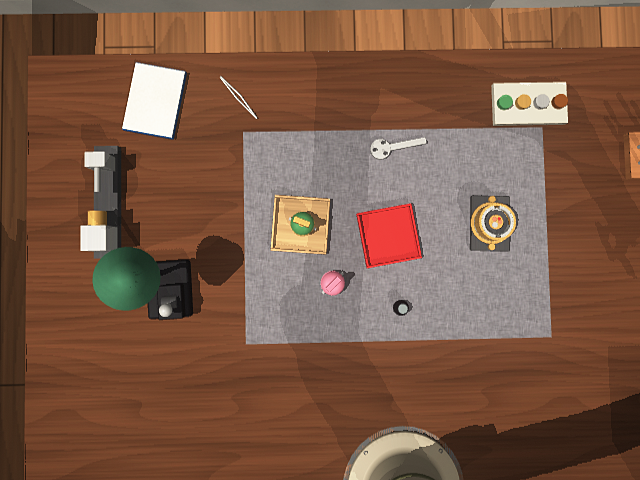

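View pics/sc1.png

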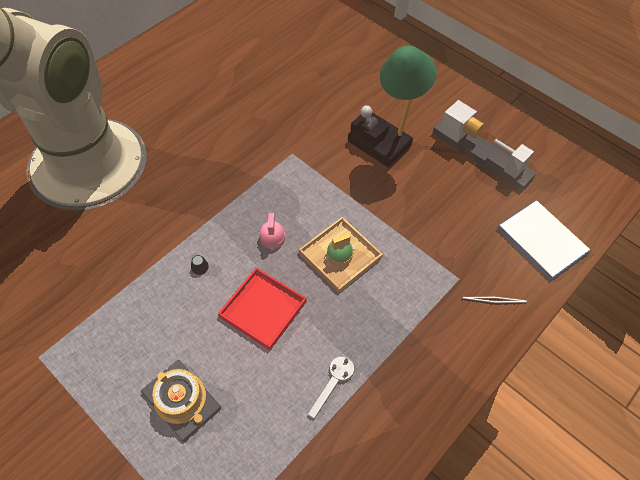

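The green dome stands in the wooden tray at top px (302,223). The look-alikes are the pink dome at (333,283) and the red tray at (390,236). The target is the green dome in the boxwood tray, because both colour and material match. The holder is at (492,222), the opener at (381,149) and the loupe at (402,308). I'll confirm with an enlarged crop.

```bash
python3 - <<'E'
from h import *
np.set_printoptions(precision=4,suppress=True)
a=load('top1')['im']
A=cv2.resize(a[185:260,265:340],None,fx=5.3,fy=5.3,interpolation=cv2.INTER_CUBIC)
B=cv2.resize(a[185:260,455:530],None,fx=5.3,fy=5.3,interpolation=cv2.INTER_CUBIC)
cv2.imwrite('pics/c1.png',np.hstack([A,B])[:,:,::-1])
for n,p in dict(dome=(302,223),pink=(333,283),holder=(496,222),nut1=(492,200),nut2=(492,246),opener=(381,149),loupe=(402,308),cloth=(450,200)).items(): print(n,px('top1',*p))
E
```

```text
dome [0.5616 0.2009 0.0736]
pink [0.439  0.1405 0.0652]
holder [ 0.5582 -0.2037  0.0467]
nut1 [ 0.6073 -0.2053  0.0233]
nut2 [ 0.5088 -0.2022  0.0215]
opener [0.7243 0.0284 0.0111]
loupe [ 0.3821 -0.0046  0.0291]
cloth [ 0.6117 -0.1212  0.0001]
```

View pics/c1.png

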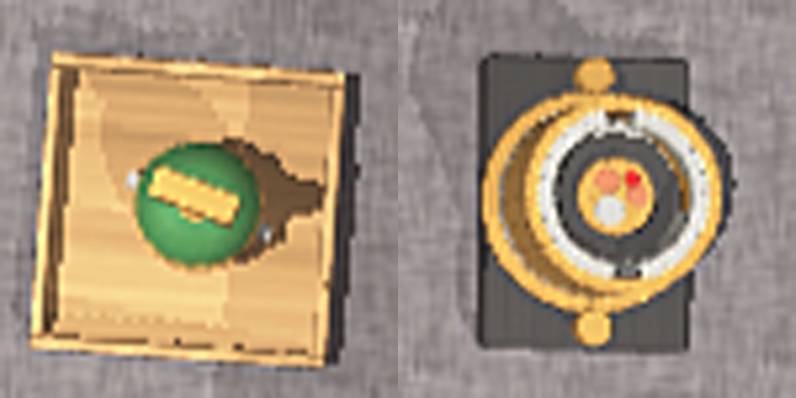

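The crop confirms it. The green dome is in the wooden tray: its wing runs from px (293,220) to (310,224) and its lugs show at (290,219) and (315,229). The socket slots are near px (497,207) and (498,236), roughly along world x. Next I'll look at the holder with the wrist camera on the way over.

```bash
cat >> h.py <<'E'
from scipy.spatial.transform import Rotation as Ro
def axes():
    s=bot.get_state(); return np.array(s['eef_pos']),Ro.from_quat(s['tool_rot']).as_matrix(),s
def togo(p):
    e,R,s=axes(); return R.T@(np.array(p)-e)
def yaw():  # world angle of tool x
    e,R,s=axes(); return np.arctan2(R[1,0],R[0,0])
E
python3 - <<'E'
from h import *
np.set_printoptions(precision=4,suppress=True)
ci=eyes.camera_info('wrist'); R=np.array(ci['R']);t=np.array(ci['t'])
e,T,s=axes()
print('cam in tool',T.T@(-R.T@t-e)); print(T.T@R.T); print(ci['camera_matrix'])
print(yaw(), togo([0.558,-0.204,0.25]))
E
```

```text
cam in tool [ 0.0706  0.0007 -0.1234]
[[-0.0009 -0.9607 -0.2777]
 [ 1.     -0.0009 -0.0003]
 [ 0.     -0.2777  0.9607]]
[[374.8021   0.     324.5459]
 [  0.     374.8021 238.7133]
 [  0.       0.       1.    ]]
0.2768491733276424 [ 0.4811 -0.3758 -0.0003]
```

```bash
echo '0.04 -0.03 0 0 | 0.08 -0.063 0 0 | 0.12 -0.094 0 0 | 0.16 -0.125 0 0 | 0.20 -0.156 0 0 | 0.24 -0.188 0 0' | python3 -m pendant && echo '0.04 -0.03 0 0 | 0.08 -0.063 0 0 | 0.12 -0.094 0 0 | 0.16 -0.125 0 0 | 0.20 -0.156 0 0 | 0.24 -0.188 0 0 | 0.24 -0.188 0 0 | 0.24 -0.188 0 0' | python3 -m pendant
python3 - <<'E'
from h import *
np.set_printoptions(precision=4,suppress=True)
snap('wrist','w1'); e,T,s=axes(); print(e,yaw(),s['qpos'])
a=load('w1');print(a['R']@np.array([0.558,-0.204,0.05])+a['t'])
c=a['K']@(a['R']@np.array([0.558,-0.204,0.05])+a['t']);c=(c/c[2]).astype(int);print(c)
u,v=c[:2]; crop('w1',max(u-80,0),max(v-60,0),u+80,v+60,5,'c2')
E
```

```text
time: 0.85
eef_pos: [0.3783, -0.4495, 0.2498]
tool_rot: [0.99, 0.138, -0.0, -0.0]
contact_force: [1.7, -0.7, 0.4]
opening: 0.995
gripper_force: 0.0
time: 1.85
eef_pos: [0.5566, -0.2047, 0.2496]
tool_rot: [0.99, 0.138, -0.001, 0.0]
contact_force: [-0.7, -0.1, 0.1]
opening: 1.0
gripper_force: 0.0
[ 0.5563 -0.2055  0.2497] 0.2756446918952108 [ 0.2882  0.4414 -0.043   1.9077  0.0267  0.7938 -1.0645]
[-0.001  -0.0236  0.3294]
[323 211   1]
```

View pics/c2.png

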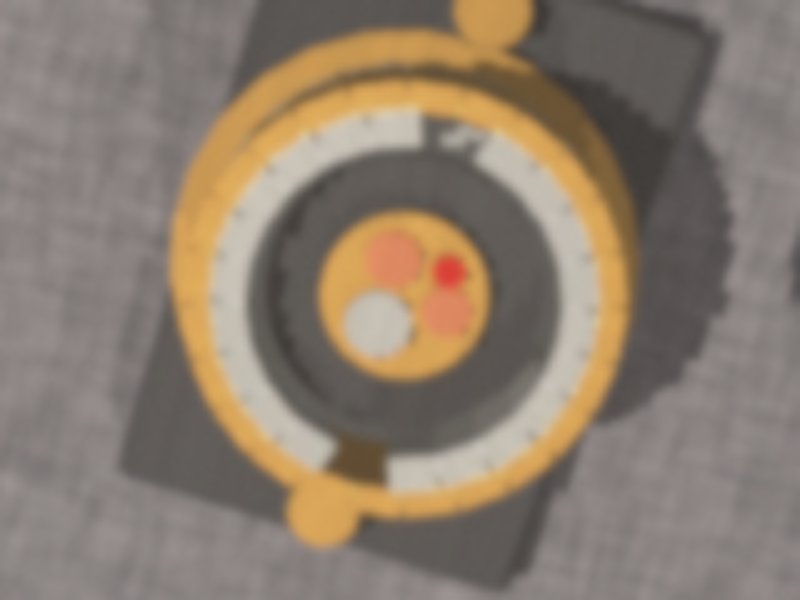

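The wrist view shows the socket rim centred at crop (405,300), which is full px (324,211). The slot gaps are centred at crop (452,132) and (358,466).

```bash
python3 - <<'E'
from h import *
np.set_printoptions(precision=4,suppress=True)
f=lambda x,y:(243+x/5,151+y/5)
for p in [(230,300),(580,300),(405,475),(500,470),(190,300),(620,320)]: print('rim',px('w1',*f(*p)))
z=np.median([px('w1',*f(*p))[2] for p in [(230,300),(580,300),(405,475),(500,470)]]);print(z)
L,Rr,T,B=[px('w1',*f(*p),z) for p in [(210,300),(600,300),(405,105),(405,495)]]
print('c',(L+Rr)/2,(T+B)/2,np.linalg.norm(L-Rr),np.linalg.norm(T-B))
c=px('w1',*f(405,300),z)
for p in [(452,132),(358,466)]:
    d=px('w1',*f(*p),z)-c; print('slot',d,np.arctan2(d[1],d[0]))
n1=px('w1',*f(494,10));n2=px('w1',*f(322,512)); print(n1,n2); d=n1-n2;print('holder yaw',np.arctan2(d[1],d[0]),(n1+n2)/2)
# finer: fit lip by mask
a=load('w1');im=a['im'].astype(int)
m=(im.min(2)>150)&(im.max(2)-im.min(2)<35); v,u=np.nonzero(m)
P=np.array([px('w1',x,y,z) for x,y in zip(u,v)]);r=np.hypot(*(P-c)[:,:2].T);k=(r<.04)&(r>.024);P=P[k]
for h in [(c)]:
  th=np.arctan2(P[:,1]-h[1],P[:,0]-h[0]); b=np.histogram(th,np.arange(-np.pi,np.pi+.01,np.pi/60))[0]
  print(b)
E
```

```text
rim [ 0.5515 -0.1748  0.0541]
rim [ 0.5681 -0.2332  0.0543]
rim [ 0.5287 -0.2128  0.0526]
rim [ 0.5342 -0.2289  0.0526]
rim [ 0.5494 -0.1681  0.0533]
rim [ 0.5661 -0.2414  0.0516]
0.053360107673706886
c [ 0.5596 -0.204   0.0534] [ 0.5586 -0.2043  0.0534] 0.06779007330709272 0.06916678962153838
slot [0.0301 0.0002 0.    ] 0.007963217489446174
slot [-0.0313 -0.0002  0.    ] -3.1367009913084534
[ 0.6096 -0.2068  0.0204] [ 0.5078 -0.2017  0.0223]
holder yaw -0.050953848512049094 [ 0.5587 -0.2042  0.0213]
[ 0  0  0  4 10 10  9  8 10  9 10  9 10 11  9 10 11 10 11  7 13  9 10 10
 11  9 11 11  9 12 10 11 11  8 12 12 10 11 12 10 13 10 12  9 12 12 11 12
 12  8 13 10 11 12 10 11  8  0  0  3  0  0  0  0 12 12 11 10 11 11 12 11
 10 13 11 11 12 12 11 10 14 10 10 12 11 10 13 11 11 12 11 12 11 10 12 12
 11  9  9 11 11 11 10 10 11 10 11 10 10  8 12  9 10 10 11 10  1  0  0  0]
```

Slot yaw is about 0.01 rad. The rim is at z 0.0535, within the ±5 mm tolerance, and the socket centre is at (0.5588,-0.2042). Now to go above the dome with the tool x along the wing.

```bash
echo '0.016 -0.056 0 -0.13 | 0.032 -0.112 0 -0.26 | 0.048 -0.168 0 -0.39 | 0.064 -0.224 0 -0.52 | 0.08 -0.28 0 -0.65 | 0.096 -0.336 0 -0.78 | 0.112 -0.391 0 -0.92 | 0.112 -0.391 0 -0.92' | python3 -m pendant && echo '0 0 0 0 | 0 0 0 0' | python3 -m pendant
python3 - <<'E'
from h import *
np.set_printoptions(precision=4,suppress=True)
snap('wrist','w2'); e,T,s=axes(); print(e,yaw(),s['qpos'])
a=load('w2')
c=a['K']@(a['R']@np.array([0.56,0.201,0.05])+a['t']);c=(c/c[2]).astype(int);print(c)
u,v=c[:2]; crop('w2',max(u-80,0),max(v-60,0),u+80,v+60,5,'c3'); print(max(u-80,0),max(v-60,0))
E
```

```text
time: 2.9
eef_pos: [0.5575, 0.2059, 0.25]
tool_rot: [0.825, 0.566, 0.001, -0.001]
contact_force: [-0.9, -0.5, -0.4]
opening: 0.999
gripper_force: 0.0
time: 3.15
eef_pos: [0.5583, 0.1997, 0.2499]
tool_rot: [0.827, 0.562, -0.0, 0.0]
contact_force: [1.2, 0.1, 0.1]
opening: 1.001
gripper_force: 0.0
[0.5583 0.2    0.2499] 1.193374752275633 [-0.2112  0.4584 -0.3254  1.8949  0.1959  0.8195 -1.0171]
[325 210   1]
245 150
```

View pics/c3.png

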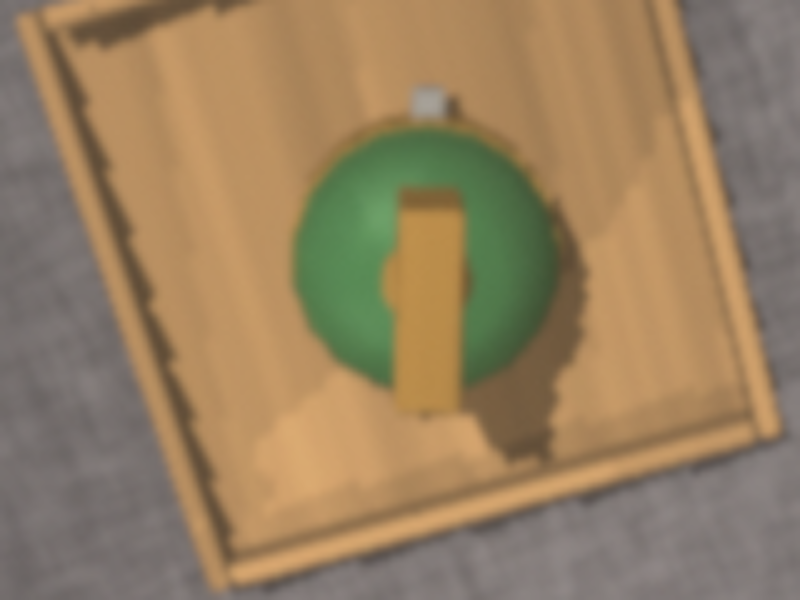

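The wing top runs from crop (434,208) to (427,411), centred near (430,309). It is almost aligned with tool x.

```bash
python3 - <<'E'
from h import *
np.set_printoptions(precision=4,suppress=True)
f=lambda x,y:(245+x/5,150+y/5)
a=px('w2',*f(434,208),.074);b=px('w2',*f(427,411),.074);print(px('w2',*f(430,300)))
c=(a+b)/2;d=a-b;print(c,np.linalg.norm(d),np.arctan2(d[1],d[0]),'width',np.linalg.norm(px('w2',*f(396,309),.074)-px('w2',*f(464,309),.074)))
print(yaw(),togo([c[0],c[1],.066]))
E
```

```text
[0.5664 0.2044 0.0727]
[0.5658 0.203  0.074 ] 0.03374181124789696 1.1631534988394308 width 0.011072316647758552
1.193374752275633 [0.0057 0.0059 0.1839]
```

```bash
echo '0.0057 0.0059 0.04 0.03 | 0.0057 0.0059 0.08 0.03 | 0.0057 0.0059 0.12 0.03 | 0.0057 0.0059 0.15 0.03 | 0.0057 0.0059 0.17 0.03 | 0.0057 0.0059 0.182 0.03 | 0.0057 0.0059 0.182 0.03' | python3 -m pendant 1.0 && echo '0 0 0 0 | 0 0 0 0 | 0 0 0 0 | 0 0 0 0 | 0 0 0 0 | 0 0 0 0' | python3 -m pendant 0.0 && echo '0 0 0 0 | 0 0 0 0 | 0 0 0 0 | 0 0 0 0' | python3 -m pendant
```

```text
time: 4.08
eef_pos: [0.5655, 0.2046, 0.0675]
tool_rot: [0.835, 0.55, -0.001, 0.0]
contact_force: [-0.8, 0.7, -0.5]
opening: 1.001
gripper_force: 0.0
time: 4.82
eef_pos: [0.5658, 0.2053, 0.0683]
tool_rot: [0.835, 0.551, 0.0, 0.0]
contact_force: [0.6, -1.2, 4.8]
opening: 0.114
gripper_force: 59.7
time: 5.32
eef_pos: [0.5659, 0.2054, 0.0684]
tool_rot: [0.835, 0.551, 0.0, 0.0]
contact_force: [0.4, -0.6, 6.6]
opening: 0.116
gripper_force: 59.7
```

```bash
echo '0 0 -0.02 0 | 0 0 -0.05 0 | 0 0 -0.08 0 | 0 0 -0.11 0 | 0 0 -0.12 0 | 0 0 -0.12 0' | python3 -m pendant 
python3 - <<'E'
from h import *
np.set_printoptions(precision=4,suppress=True)
snap('wrist','w3'); e,T,s=axes(); print(e,yaw(),s['qpos'],s['contact_force'],s['opening'],togo([.5588,-.2042,.1885]))
im,d=snap('scene','sc2')
a=load('sc2');c=a['K']@(a['R']@np.array([e[0],e[1],e[2]-.03])+a['t']);u,v=(c/c[2]).astype(int)[:2]
A=cv2.resize(a['im'][v-45:v+45,u-45:u+45],(400,400),interpolation=cv2.INTER_CUBIC)
B=cv2.resize(load('w3')['im'][40:440,120:520],(400,400))
cv2.imwrite('pics/c4.png',np.hstack([A,B])[:,:,::-1])
E
```

```text
time: 6.08
eef_pos: [0.5655, 0.2052, 0.1878]
tool_rot: [0.835, 0.551, 0.0, 0.0]
contact_force: [-0.1, -0.5, -2.4]
opening: 0.117
gripper_force: 58.7
[0.5652 0.2051 0.1871] 1.1667593608485152 [-0.2386  0.5422 -0.2976  1.9345  0.2371  0.6995 -1.0826] [ 0.1462  0.5608 -2.0054] 0.11669256353504717 [-0.3788  0.155  -0.0012]
```

View pics/c4.png

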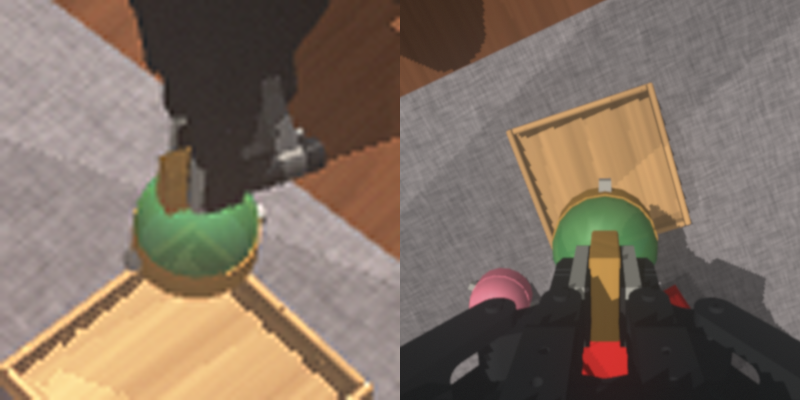

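The dome is held upright with its wing straight between the pads. The front lug sits at full px (324,225). I'll check its centring along tool x from that lug.

```bash
python3 - <<'E'
from h import *
np.set_printoptions(precision=4,suppress=True)
e,T,s=axes()
# lug top plane at 12 mm above underside, underside = TCP-0.0625
print(T.T@(px('w3',324,219,e[2]-.0505)-e), T.T@(px('w3',324,225)-e))
a=load('w3');im=a['im'].astype(int)
sub=im[200:300,250:400];m=(sub[...,1]>sub[...,0]*1.3)&(sub[...,1]>sub[...,2]*1.15)
v,u=np.nonzero(m);print(u.min()+250,u.max()+250,v.min()+200)
s2=im[212:236,305:345];print((s2.max(2)-s2.min(2)<25).astype(int)*(s2.min(2)>110))
E
```

```text
[0.0297 0.0007 0.0505] [0.0268 0.0007 0.0503]
273 375 238
[[0 0 0 0 0 0 0 0 0 0 0 0 0 0 0 0 0 0 0 0 0 0 0 0 0 0 0 0 0 0 0 0 0 0 0 0
  0 0 0 0]
 [0 0 0 0 0 0 0 0 0 0 0 0 0 0 0 0 0 0 0 0 0 0 0 0 0 0 0 0 0 0 0 0 0 0 0 0
  0 0 0 0]
 [0 0 0 0 0 0 0 0 0 0 0 0 0 0 0 0 0 0 0 0 0 0 0 0 0 0 0 0 0 0 0 0 0 0 0 0
  0 0 0 0]
 [0 0 0 0 0 0 0 0 0 0 0 0 0 0 0 0 0 0 0 0 0 0 0 0 0 0 0 0 0 0 0 0 0 0 0 0
  0 0 0 0]
 [0 0 0 0 0 0 0 0 0 0 0 0 0 0 0 0 0 0 0 0 0 0 0 0 0 0 0 0 0 0 0 0 0 0 0 0
  0 0 0 0]
 [0 0 0 0 0 0 0 0 0 0 0 0 0 0 0 0 0 0 0 0 0 0 0 0 0 0 0 0 0 0 0 0 0 0 0 0
  0 0 0 0]
 [0 0 0 0 0 0 0 0 0 0 0 0 0 0 0 0 0 0 0 0 0 0 0 0 0 0 0 0 0 0 0 0 0 0 0 0
  0 0 0 0]
 [0 0 0 0 0 0 0 0 0 0 0 0 0 0 0 0 0 0 0 0 1 1 1 1 0 0 0 0 0 0 0 0 0 0 0 0
  0 0 0 0]
 [0 0 0 0 0 0 0 0 0 0 0 0 0 0 0 1 1 1 1 1 1 1 1 1 1 0 0 0 0 0 0 0 0 0 0 0
  0 0 0 0]
 [0 0 0 0 0 0 0 0 0 0 0 0 0 0 0 1 1 1 1 1 1 1 1 1 1 0 0 0 0 0 0 0 0 0 0 0
  0 0 0 0]
 [0 0 0 0 0 0 0 0 0 0 0 0 0 0 0 1 1 1 1 1 1 1 1 1 1 0 0 0 0 0 0 0 0 0 0 0
  0 0 0 0]
 [0 0 0 0 0 0 0 0 0 0 0 0 0 0 0 1 1 1 1 1 1 1 1 1 1 0 0 0 0 0 0 0 0 0 0 0
  0 0 0 0]
 [0 0 0 0 0 0 0 0 0 0 
[... 298 characters left out ...]
 0 0 0 0
  0 0 0 0]
 [0 0 0 0 0 0 0 0 0 0 0 0 0 0 0 1 1 1 1 1 1 1 1 1 1 1 0 0 0 0 0 0 0 0 0 0
  0 0 0 0]
 [0 0 0 0 0 0 0 0 0 0 0 0 0 0 0 1 1 1 1 1 1 1 1 1 1 1 0 0 0 0 0 0 0 0 0 0
  0 0 0 0]
 [0 0 0 0 0 0 0 0 0 0 0 0 0 0 0 1 1 1 1 0 0 0 1 1 1 0 0 0 0 0 0 0 0 0 0 0
  0 0 0 0]
 [0 0 0 0 0 0 0 0 0 0 0 0 0 0 0 0 0 0 0 0 0 0 0 0 0 0 0 0 0 0 0 0 0 0 0 0
  0 0 0 0]
 [0 0 0 0 0 0 0 0 0 0 0 0 0 0 0 0 0 0 0 0 0 0 0 0 0 0 0 0 0 0 0 0 0 0 0 0
  0 0 0 0]
 [0 0 0 0 0 0 0 0 0 0 0 0 0 0 0 0 0 0 0 0 0 0 0 0 0 0 0 0 0 0 0 0 0 0 0 0
  0 0 0 0]
 [0 0 0 0 0 0 0 0 0 0 0 0 0 0 0 0 0 0 0 0 0 0 0 0 0 0 0 0 0 0 0 0 0 0 0 0
  0 0 0 0]
 [0 0 0 0 0 0 0 0 0 0 0 0 0 0 0 0 0 0 0 0 0 0 0 0 0 0 0 0 0 0 0 0 0 0 0 0
  0 0 0 0]]
```

```bash
echo '-0.047 0.019 0 -0.18 | -0.095 0.038 0 -0.36 | -0.142 0.057 0 -0.54 | -0.19 0.077 0 -0.72 | -0.237 0.096 0 -0.9 | -0.285 0.115 0 -1.08 | -0.332 0.134 0 -1.26 | -0.379 0.1536 0 -1.44' | python3 -m pendant && echo '0 0 0 -0.18 | 0 0 0 -0.36 | 0 0 0 -0.545 | 0 0 0 -0.545 | 0 0 0 -0.545' | python3 -m pendant
python3 - <<'E'
from h import *
np.set_printoptions(precision=4,suppress=True)
snap('top','top2')
e,T,s=axes(); print(e,yaw(),s['qpos'],s['contact_force'],s['moment'],togo([.5575,-.2042,.1885]))
E
```

```text
time: 7.18
eef_pos: [0.5571, -0.205, 0.1865]
tool_rot: [0.261, 0.965, 0.0, -0.001]
contact_force: [0.2, 0.9, -2.4]
opening: 0.117
gripper_force: 58.7
time: 7.8
eef_pos: [0.5575, -0.2035, 0.1872]
tool_rot: [-0.003, 1.0, 0.0, -0.001]
contact_force: [0.1, 0.2, -1.6]
opening: 0.115
gripper_force: 58.8
[ 0.5576 -0.2034  0.1875] -3.1344787488268833 [ 0.8191  0.66   -0.8666  1.929   0.6603  0.8654  1.181 ] [ 0.4729  0.3303 -1.9171] [ 0.0083 -0.0063 -0.0249] [ 0.0001 -0.0008 -0.001 ]
```

```bash
echo '0 -0.0008 0.02 0 | 0 -0.0008 0.04 0 | 0 -0.0008 0.055 0 | 0 -0.0008 0.064 0 | 0 -0.0008 0.067 0 | 0 -0.0008 0.067 0' | python3 -m pendant && echo '0 0 0.002 0 | 0 0 0.004 0 | 0 0 0.006 0 | 0 0 0.0065 0' | python3 -m pendant && echo '0 0 0.001 0 | 0 0 0.002 0 | 0 0 0.003 0 | 0 0 0.003 0' | python3 -m pendant
python3 - <<'E'
from h import *
np.set_printoptions(precision=4,suppress=True)
e,T,s=axes(); print(e,yaw(),s['contact_force'],s['moment'])
E
```

```text
time: 8.6
eef_pos: [0.558, -0.2043, 0.121]
tool_rot: [-0.005, 1.0, 0.0, 0.0]
contact_force: [-0.1, 0.2, -0.8]
opening: 0.114
gripper_force: 58.9
time: 9.1
eef_pos: [0.5578, -0.2043, 0.1143]
tool_rot: [-0.005, 1.0, 0.0, -0.0]
contact_force: [-0.9, -0.3, -1.3]
opening: 0.11
gripper_force: 58.8
time: 9.6
eef_pos: [0.5577, -0.2042, 0.1113]
tool_rot: [-0.005, 1.0, 0.0, -0.0]
contact_force: [-0.6, 0.4, -1.0]
opening: 0.119
gripper_force: 58.8
[ 0.5577 -0.2042  0.1113] -3.1312806318678956 [-0.6391  0.3563 -1.0053] [0.1238 0.0723 0.0063]
```

```bash
for i in 1 2; do echo '0 0 0.0005 0 | 0 0 0.001 0 | 0 0 0.0015 0 | 0 0 0.0015 0' | python3 -m pendant | egrep 'pos|contact|time'; done
```

```text
time: 10.1
eef_pos: [0.5577, -0.2043, 0.1099]
contact_force: [0.0, 1.0, -1.3]
time: 10.6
eef_pos: [0.5578, -0.2043, 0.1084]
contact_force: [-0.8, 1.0, -0.0]
```

```bash
for i in 1 2; do echo '0 0 0.0005 0 | 0 0 0.001 0 | 0 0 0.0015 0 | 0 0 0.0015 0' | python3 -m pendant | egrep 'pos|contact|time'; done
```

```text
time: 11.1
eef_pos: [0.5578, -0.2043, 0.1069]
contact_force: [-0.6, 1.6, -2.0]
time: 11.6
eef_pos: [0.5578, -0.2042, 0.1057]
contact_force: [-2.4, 2.4, 3.8]
```

The dome dropped through the slots and met the plate at z≈0.106, as predicted. Now I'll press gently and ease off the sideways force.

```bash
echo '0.0005 0.0004 0.001 0 | 0.0005 0.0004 0.002 0 | 0.0005 0.0004 0.003 0 | 0.0005 0.0004 0.004 0 | 0.0005 0.0004 0.004 0' | python3 -m pendant | egrep 'pos|contact|time'; echo '0 0 0.001 0 | 0 0 0.002 0 | 0 0 0.003 0 | 0 0 0.004 0 | 0 0 0.004 0' | python3 -m pendant
```

```text
time: 12.22
eef_pos: [0.5577, -0.2041, 0.1016]
contact_force: [-0.9, -0.0, 5.8]
time: 12.85
eef_pos: [0.5577, -0.2042, 0.0978]
tool_rot: [-0.005, 1.0, -0.0, 0.0]
contact_force: [-1.6, 0.0, 7.7]
opening: 0.117
gripper_force: 60.2
```

```bash
echo '0 0 0.001 0 | 0 0 0.0022 0 | 0 0 0.0022 0 | 0 0 0.0022 0' | python3 -m pendant | egrep 'pos|contact|time'; echo '0 0 0 0.1 | 0 0 0 0.2 | 0 0 0 0.3 | 0 0 0 0.3' | python3 -m pendant; python3 -c "from h import *;print(axes()[2]['moment'],yaw())"
```

```text
time: 13.35
eef_pos: [0.5578, -0.2041, 0.0957]
contact_force: [-1.9, -0.4, 8.5]
time: 13.85
eef_pos: [0.5578, -0.2037, 0.0958]
tool_rot: [0.145, 0.989, -0.0, 0.001]
contact_force: [-1.7, 1.1, 9.1]
opening: 0.115
gripper_force: 60.4
[ 0.31219551  0.27951113 -0.16758453] 2.850657919224903
```

```bash
echo '0 0 0 0.12 | 0 0 0 0.24 | 0 0 0 0.36 | 0 0 0 0.48 | 0 0 0 0.6 | 0 0 0 0.64 | 0 0 0 0.64' | python3 -m pendant; python3 -c "from h import *;print(axes()[2]['moment'],yaw())"; echo '0 0 0 0.12 | 0 0 0 0.24 | 0 0 0 0.36 | 0 0 0 0.48 | 0 0 0 0.6 | 0 0 0 0.63 | 0 0 0 0.63' | python3 -m pendant; python3 -c "from h import *;print(axes()[2]['moment'],yaw())"
```

```text
time: 14.72
eef_pos: [0.5584, -0.2028, 0.096]
tool_rot: [0.448, 0.894, 0.001, 0.001]
contact_force: [-0.9, 4.3, 8.6]
opening: 0.115
gripper_force: 60.4
[0.89766116 0.03216281 0.00779926] 2.2125819035522722
time: 15.6
eef_pos: [0.5591, -0.2026, 0.0961]
tool_rot: [0.703, 0.711, 0.001, 0.001]
contact_force: [1.3, 4.0, 9.1]
opening: 0.117
gripper_force: 60.4
[ 1.03963706 -0.2269129   0.02618301] 1.583101255173536
```

```bash
echo '0.0008 0 0 0 | 0.0008 0 -0.001 0 | 0.0008 0 -0.002 0 | 0.0008 0 -0.003 0 | 0.0008 0 -0.004 0 | 0.0008 0 -0.005 0 | 0.0008 0 -0.005 0' | python3 -m pendant; echo '0 0 -0.0005 0 | 0 0 -0.0005 0 | 0 0 -0.0005 0' | python3 -m pendant; python3 -c "from h import *;print(axes()[2]['moment'],yaw())"
```

```text
time: 16.48
eef_pos: [0.5586, -0.2026, 0.1006]
tool_rot: [0.703, 0.711, 0.001, 0.001]
contact_force: [4.3, 3.5, 5.3]
opening: 0.114
gripper_force: 59.7
time: 16.85
eef_pos: [0.5586, -0.2026, 0.1011]
tool_rot: [0.703, 0.711, 0.001, 0.001]
contact_force: [4.6, 3.4, 4.3]
opening: 0.111
gripper_force: 59.6
[ 0.7897087  -1.03607002  0.05068474] 1.5823136777473963
```

```bash
echo '0 0 -0.0005 0 | 0 0 -0.001 0 | 0 0 -0.001 0 | 0 0 -0.001 0' | python3 -m pendant|egrep 'pos|contact'; python3 -c "from h import *;print(axes()[2]['moment'],yaw())"
```

```text
eef_pos: [0.5584, -0.2026, 0.1015]
contact_force: [5.3, 2.1, -2.2]
[ 0.6603032  -1.36176268  0.00649182] 1.58237376771168
```

The upward force falls sharply at z 0.1015, so the pockets are holding the dome. Releasing.

```bash
echo '0 0 0.0008 0 | 0 0 0.0008 0' | python3 -m pendant && echo '0 0 0 0 | 0 0 0 0 | 0 0 0 0 | 0 0 0 0 | 0 0 0 0' | python3 -m pendant 0.8 && echo '0 0 -0.02 0 | 0 0 -0.05 0 | 0 0 -0.09 0 | 0 0 -0.13 0 | 0 0 -0.15 0 | 0 0 -0.15 0 | 0 0 -0.15 0' | python3 -m pendant
python3 - <<'E'
from h import *
np.set_printoptions(precision=4,suppress=True)
snap('wrist','w5'); e,T,s=axes(); print(e,yaw(),s['contact_force'])
a=load('w5')
c=a['K']@(a['R']@np.array([0.5588,-0.204,0.09])+a['t']);c=(c/c[2]).astype(int);u,v=c[:2]
crop('w5',max(u-80,0),max(v-60,0),u+80,v+60,5,'c5'); print(max(u-80,0),max(v-60,0))
E
```

```text
time: 17.6
eef_pos: [0.5585, -0.2026, 0.1012]
tool_rot: [0.703, 0.711, 0.001, 0.001]
contact_force: [3.7, 2.4, 3.4]
opening: 0.114
gripper_force: 60.0
time: 18.23
eef_pos: [0.5572, -0.2032, 0.1009]
tool_rot: [0.703, 0.711, -0.0, -0.0]
contact_force: [0.2, 0.1, -0.1]
opening: 0.809
gripper_force: 0.0
time: 19.1
eef_pos: [0.5567, -0.2031, 0.2501]
tool_rot: [0.703, 0.711, -0.0, -0.0]
contact_force: [-0.1, -0.1, -0.4]
opening: 0.799
gripper_force: 0.0
[ 0.5567 -0.2031  0.2498] 1.581825809279063 [0.3644 0.5427 0.1266]
247 164
```

View pics/c5.png

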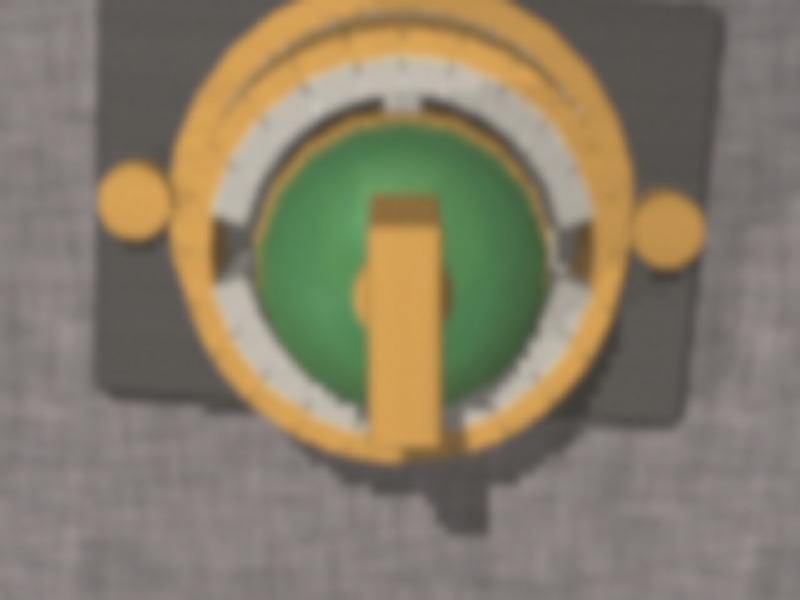

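The dome sits centred and upright. Its wing, from crop (404,225) to (404,445), is square to the open slots at (230,250) and (577,250), and the lug is under the lip at (402,103). I'll check the wing height and hand in.

```bash
python3 - <<'E'
from h import *
print([px('w5',247+404/5,164+y/5).round(4) for y in (250,330,420)])
print(bot.get_state()['time']); print(order.close_job())
E
```

```text
[array([ 0.559 , -0.1917,  0.1064]), array([ 0.5591, -0.2035,  0.1074]), array([ 0.5593, -0.218 ,  0.1054])]
19.15
the job is handed in; nothing more can be done
None
```

The green dome is locked upright in the holder's bayonet socket, with its wing top at about 0.106 m against the expected 0.107 m, and I handed the job in at 19.2 s; no verdict was shown.

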